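# Clamp the glued divider block in the bench ratchet clamp

### The job

Lift the grey lid off the clamp's nest by its yellow knob and set it down in the middle of the blue mat. Then pump the red trigger towards the black handle stroke by stroke until the rubber pad pushes the glued wooden block home against the end wall and the mouth of the aluminium sleeve stands in the green band of the pad's stem, never far into the red, which would crush the block. Finish while still holding the trigger there so the pressure stays on; move the ram only with the trigger, and leave the spring bin, bottle and screwdriver alone.

Things in the scene. Friction and masses are not known exactly. Their poses are not given: they have to be found in the camera images.
- clamp: Blue bench ratchet clamp, like a caulking gun on its back, fixed to the bench, 410 long, 60 wide. Origin at bench level on its centre line; x axis = the way the ram advances (from black handle to nest), z up. In this frame: black fixed handle x -205 to -177, up to z 170; red trigger's pivot at x -110, z 90.
- nest: Metal nest at the clamp's end, its frame equal to the clamp's: open on top and towards the trigger, floor at z 12, walls up to z 62, inner width 60 (y), from x 75 to the face of its steel end wall at x 165.
- trigger (a joint): Red trigger, hinged about clamp y. 0 = at rest, leaning 0.25 rad away from the handle; 0.5 = fully pulled to the handle (top towards clamp -x). A 0.12 to 0.27 N m spring returns it. Its pawl pushes the ram's rack (pitch 6 mm) forward, 40 mm per rad; a full stroke from rest advances the ram about 12 mm (10 to 18). Let back, the pawl slides over the teeth and catches anew.
- trigger_pivot (a point): Fixed pivot of the trigger, on the clamp's centre line 90 mm above the bench.
- trigger_grip (a point): Point inside the red trigger blade, 100 mm from the pivot, where to take it from above; moves with the trigger. The blade is 16 wide across the clamp (clamp y), 18 thick, and ends 17 mm beyond this point. Nothing stands beside it.
- trigger_blade: The red trigger blade itself; its origin lies at the pivot and it turns with the trigger.
- ram (a joint): Ram position, m, 0 to 0.1, grows towards the block; 4 N of friction keeps it where it is left. There is no second pawl: if the pad is pressed harder than about 4 N the ram eases back to 2 to 4 N when the trigger is let go, so the trigger must be held.
- ram_rod: Steel ram with toothed rack and aluminium sleeve, sliding along the clamp's x axis; its origin is the clamp's origin shifted by the ram joint.
- spring (a joint): How far the spring-loaded pad is pushed back into the ram's sleeve, m: 0 free, stop at 0.025; 1 N per mm. Stem bands counted from the sleeve mouth: yellow 0 to 7 mm (too loose), green 7 to 18 mm (right), red above 18 mm (crushing).
- pad: Black rubber pad, 34 wide, 28 high, 9 thick, at the tip of the coloured stem; origin not on the pad, see pad_face.
- pad_face (a point): Centre of the pad's front face, 34 mm above the bench. In the clamp frame its x = 50 mm + ram - spring.
- block: Wooden block of two glued halves with a dark joint line, 60 long (its x, along the clamp), 44 wide, 35 high, about 80 g, loose on the nest floor under the lid, 1 to 6 mm short of the end wall. Origin at the centre of its underside; home against the end wall it stands at clamp x = 135.
- lid: Grey loose lid on the nest walls, 116 long (its x), 90 wide, top plate 6 thick, 30 deep skirts all round hanging 3 mm clear outside the walls; one skirt bars the ram's way. 70 high with knob, about 180 g. Origin at the centre of the skirts' lower edge (32 above the bench at the start), z up.
- lid_knob (a point): Grip point on the lid's knob axis, 60 mm above the lid's origin. The yellow knob is a cylinder 24 in diameter and 34 high, whose top is 10 mm above this point; the lid's top plate is 24 mm below it.
- mat: Blue mat 180 x 180, 3 thick, fixed flat on the bench; origin at the centre of its underside.
- spring_bin: Black open bin 110 x 110 x 50 with green springs; leave alone. Origin at the centre of its underside.
- oil_bottle: White bottle with red cap, 44 in diameter, 110 high; leave alone.
- driver: Screwdriver 180 long lying on the bench; leave alone.
Mind the look-alikes: they are no part of the job. Leave any orange or purple look-alike of the lid alone.

How it is judged:
On the way, in this order (a step that is already met when the one before it is completed fails the run):
1. the lid stands flat on the blue mat, let go (horizontal distance between lid and mat below 0.06 m and height (world z) of lid below 0.01 m and angle between lid's own z axis and vertical below 0.1 rad and contact force between lid and the fingers below 0.1 N), for 0.2 s.
2. the pad presses the block (contact force between pad and block above 1 N), for 0.1 s.
At the end, for the whole second after the job is handed in: Fingers still hold the trigger (over 1 N, past 0.03 rad); pad pushed in 6 to 19 mm, pressing the block with over 5 N; block flat in the nest within 2.5 mm of home at the end wall; lid flat, still and untouched on the mat, centre within 60 mm of the mat's centre (value of joint spring between 0.006 and 0.019 m and contact force between pad and block above 5 N and x of block in the frame of clamp above 0.1325 m and height (world z) of block below 0.016 m and angle between block's own z axis and vertical below 0.08 rad and value of joint trigger above 0.03 rad and contact force between the fingers and trigger_blade above 1 N and horizontal distance between lid and mat below 0.06 m and height (world z) of lid below 0.01 m and angle between lid's own z axis and vertical below 0.1 rad and contact force between lid and the arm below 0.1 N and linear speed of lid below 0.02 m/s); the arm keeps its last pose, push and grip.
It fails at once if block crushed: pad pushed in more than 22 mm (value of joint spring above 0.022 m).
It fails at once if ram or pad pushed by the robot itself (contact force between any of the fingers, the arm and ram_rod above 2 N).
It fails at once if block handled by the robot (contact force between any of the fingers, the arm and block above 2 N).
It fails at once if spring bin, bottle or screwdriver moved (distance of any of spring_bin, oil_bottle from where it was at the start of the episode above 0.03 m or distance of driver from where it was at the start of the episode above 0.04 m).
It also fails if it takes over 64 s, if anything falls off the work surface, if the arm or the gripper's body presses on something with over 40 N, if the wrist force passes 120 N, or if a joint passes its speed limit or range.

### The arm

A 6-joint arm with a two-finger parallel gripper is mounted at the origin on the work surface. World frame = base frame: x ahead of the robot, y to its left, z up, the work surface at z = 0. Lengths are in m, angles in rad, forces in N, time in s.
With the tool pointing down it reaches from about 0.35 to 0.975 m from the base axis. Payload 17.4 kg.
Tool frame: the origin (TCP) lies midway between the tips of the shut fingers; the grasp point (between the pads) lies 19 mm behind it (r.grip_point_offset is the distance from the TCP to the grasp point, in m); z points along the fingers, y is the direction in which the jaws open and shut (so a half turn about z gives the same grasp; the last joint's range is limited). The gripper opens to 85 mm and grips with 20 to 120 N. Pads are 22 mm wide; open, the fingers measure 114 mm over their backs; the gripper's body (76 mm by 85 mm) begins 54 mm behind the grasp point. The pads swing forward as they close: fully open they stand 13 mm farther back than shut.
Start: joints at [-0.038, 0.116, 1.442, -0, 1.584, -0.038], TCP at [0.675, -0, 0.231] pointing down, gripper open.
Joint ranges: [-2.83, 2.83], [-0.83, 2.19], [0.07, 2.5], [-1.14, 4.28], [0.01, 3], [-2.97, 2.97]. Speed limits (rad/s): [1.89, 1.89, 2.22, 3.14, 3.14, 3.14].

### API

Orientations are given as [roll, pitch, yaw] about the fixed x, y, z axes, in that order (R = Rz(yaw) Ry(pitch) Rx(roll)).
In Python, from station import telemetry, cams, workorder, r gives the robot as it stands.
- The arm moves only by the tool drive_tool, never from a script. Its argument "targets" is a list of rows, each a list of 7 numbers: the shift along the tool's x, y, z scaled (see below), then the turn, a rotation vector about the tool's x, y, z scaled (see below), then the finger opening in mm, from 0 to 85.4. A call has 1 to 20 rows; each row shifts and turns the pose as measured when the row begins, along the tool's axes as they then stand; what a row does not reach is not made up. The controller multiplies each number of a shift by 50 mm and each number of a turn by pi/2 rad. A row lasts 1/10 s, in which the tool goes at most 50 mm and 8.59 degrees, less where a joint would pass 70% of its speed; a pose out of reach is approached as far as the arm can. A call with a number of a shift or a turn outside -1 to 1 is refused whole. A call with a gripper value outside its range is refused whole. The fingers move at their own pace and stop on an object; the grip force is fixed at half the most. Time passes only in rows, so rows that do not move let the fingers close. It gives the time, the measured TCP pose, the force and the opening at its end, in the units of the state.
- telemetry.observe(): the state, without advancing time (a new reading comes with each control period).
- cams.camera(name): name is "scene" or "side" or "wrist"; returns the picture (420x560x3 uint8, red, green, blue); there is no depth.
- cams.camera_model(name): a dict with "mtx" (3x3 intrinsics, pixels), "position" and "attitude" of the camera in the world; the wrist camera has in their place "tool_from_camera" (4x4, takes a point from camera to tool coordinates, whose origin is the TCP and whose axes are the flange's). Camera axes: x right, y up, looking along -z (the intrinsics and any distortion apply to the point x, -y, -z); pixel columns grow to the right and rows downward; lengths in m; the calibration is good to about 2 mm. A picture is of the moment at which its call begins: read the wrist's pose just before it. camera_model takes no time and is no camera call.
- workorder.close_job(): hands the job in, once; it reports no verdict.
The state is a dict: "time": time; "qpos": joint angles; "joint_vel": joint speeds; "tau": joint torques, N m; "tcp_pos": TCP position; "orientation": TCP orientation; "ft_force": force on the tool from outside, world axes, zero at the start; "moment": the same for the moment, N m; "width": opening from 0.0 (shut) to 1.0 (fully open).
Only numpy, scipy, OpenCV 4.12 (cv2) and the standard library are available. Lean on these libraries where they do the work, as an engineer would, in place of code of your own. Each camera call takes 0.05 s, during which the arm holds its last target. There are 200 camera calls.

## Working session

There is one attempt and no reset: what is moved stays moved. The work goes in short steps, Python scripts to look and compute and a tool call to move; the robot and the scene stay as the last step left them, time stands still between calls to the robot, and variables do not carry over. Pictures are saved under pics/ and viewed, about 8 in all and at most 12, crops included, and the job is handed in when it is done.

Besides the shell and the picture viewer there is one more tool, called after "Emit:" as name([rows], argument=value, ...), one row to a line, values as JSON. drive_tool: Moves the arm, as the interface text tells. Shifts and turns lie within -1 to 1; 1 stands for 50 mm of shift or pi/2 rad of turn. Its arguments: {"type":"object","properties":{"targets":{"type":"array"}},"required":["targets"]}

```bash
mkdir -p pics; ls; python3 - <<'E'
from station import telemetry, cams, workorder, r
import cv2,numpy as np
print(telemetry.observe()); print(r.grip_point_offset)
for n in ["scene","side","wrist"]:
    im=cams.camera(n); cv2.imwrite(f"pics/{n}0.png",im[:,:,::-1]); print(n,cams.camera_model(n))
a=[cv2.imread(f"pics/{n}0.png") for n in ["scene","side"]]
E
```

```text
pics
{'time': 0.0, 'qpos': array([-3.77706523e-02,  1.16510933e-01,  1.44229779e+00,  3.41899932e-05,
        1.58397890e+00, -3.78448995e-02]), 'joint_vel': array([ 2.02174488e-03,  2.03159712e-04,  6.28324205e-04,  1.67635784e-04,
       -8.22374541e-05, -7.82923591e-04]), 'tau': array([-3.01628024e-03, -7.32023120e+01, -6.32483125e+01, -3.67824050e-04,
        6.55109907e-03, -4.52531231e-05]), 'tcp_pos': array([6.74806347e-01, 2.81079636e-05, 2.30525150e-01]), 'orientation': array([-3.14039983e+00, -7.93758674e-05,  1.57087096e+00]), 'ft_force': array([ 0.15668395, -0.89331744, -0.15707956]), 'moment': array([-0.00938846,  0.02368884, -0.02519008]), 'width': 1.0018642275228933}
0.0187
scene {'mtx': array([[511.96672464,   0.        , 282.97987345],
       [  0.        , 511.96672464, 217.783001  ],
       [  0.        ,   0.        ,   1.        ]]), 'position': array([ 1.18412873, -0.4093156 ,  1.30911293]), 'attitude': array([0.57994376, 0.01259878, 0.92093154])}
side {'mtx': array([[400.69186702,   0.        , 273.89171521],
       [  0.        , 400.69186702, 205.77578456],
       [  0.        ,   0.        ,   1.        ]]), 'position': array([ 0.38021693, -0.86483776,  0.80835701]), 'attitude': array([ 0.95876349, -0.00609331, -0.22779518])}
wrist {'mtx': array([[325.53273877,   0.        , 281.68687098],
       [  0.        , 325.53273877, 211.42587017],
       [  0.        ,   0.        ,   1.        ]]), 'tool_from_camera': array([[-1.10922865e-04,  9.61250590e-01,  2.75676061e-01,
         6.96117464e-02],
       [ 9.99999921e-01,  2.12096986e-04, -3.37191037e-04,
        -1.16795152e-03],
       [-3.82595145e-04,  2.75676001e-01, -9.61250538e-01,
        -1.42006024e-01],
       [ 0.00000000e+00,  0.00000000e+00,  0.00000000e+00,
         1.00000000e+00]])}
```

View pics/scene0.png

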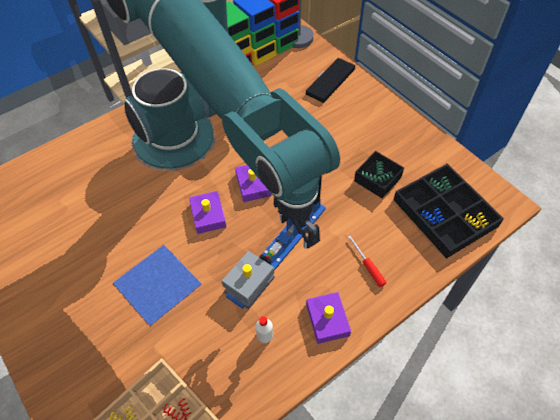

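View pics/side0.png

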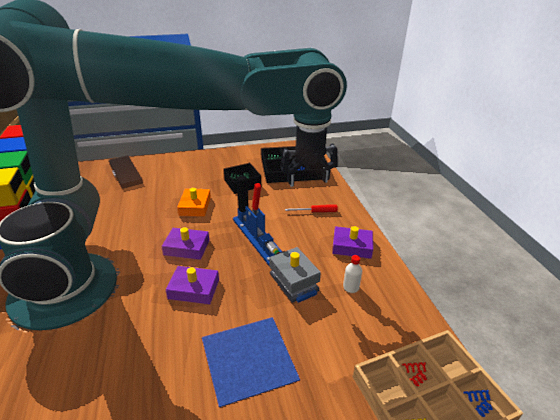

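Candidates for the lid: grey with a yellow knob at scene (247,270) / side (295,260). Look-alikes are purple at scene (205,205), (251,175) and (329,313), and orange at side (194,200). I choose the grey one on the blue clamp. The mat is at scene (157,285) and the red trigger at side (256,197).

```bash
cat > h.py <<'E'
import numpy as np, cv2
from scipy.spatial.transform import Rotation as R
from station import telemetry, cams, workorder, r
def cam(n,st=None):
    m=cams.camera_model(n)
    if n=="wrist":
        st=st or telemetry.observe(); T=np.eye(4); T[:3,:3]=R.from_euler('xyz',st['orientation']).as_matrix(); T[:3,3]=st['tcp_pos']
        T=T@m['tool_from_camera']; return m['mtx'],T[:3,:3],T[:3,3]
    return m['mtx'],R.from_euler('xyz',m['attitude']).as_matrix(),np.array(m['position'])
def ray(c,p):
    K,Rm,o=c; d=np.linalg.inv(K)@[p[0],p[1],1]; return o,Rm@(d*[1,-1,-1])
def plane(c,p,z):
    o,d=ray(c,p); return o+d*(z-o[2])/d[2]
def tri(c1,p1,c2,p2):
    o1,d1=ray(c1,p1);o2,d2=ray(c2,p2); s=np.linalg.lstsq(np.c_[d1,-d2],o2-o1,rcond=None)[0]
    a=o1+s[0]*d1;b=o2+s[1]*d2; return (a+b)/2,np.linalg.norm(a-b)
def proj(c,X):
    K,Rm,o=c; q=Rm.T@(np.array(X)-o)*[1,-1,-1]; q=K@q; return q[:2]/q[2]
def blobs(im,lo,hi,box=None,amin=15):
    m=cv2.inRange(cv2.cvtColor(im,cv2.COLOR_RGB2HSV),np.array(lo),np.array(hi))
    if box: k=np.zeros_like(m); x0,y0,x1,y1=box; k[y0:y1,x0:x1]=1; m=m*k
    n,l,s,c=cv2.connectedComponentsWithStats(m)
    return m,[(c[i].round(1),s[i].tolist(),(l==i)) for i in np.argsort(-s[:,4]) if i and s[i,4]>=amin]
E
python3 - <<'E'
from h import *
S,D=cam("scene"),cam("side")
s=cv2.imread("pics/scene0.png")[:,:,::-1].copy();d=cv2.imread("pics/side0.png")[:,:,::-1].copy()
def show(n,b):
    for x in b[1][:3]: print(n,x[0],x[1])
    return b[1]
Y=([22,120,100],[35,255,255])
ks=show("knob scene",blobs(s,*Y,(225,255,270,295)));kd=show("knob side",blobs(d,*Y,(275,245,315,275)))
print("knob tri",tri(S,ks[0][0],D,kd[0][0]))
print(plane(S,ks[0][0],.085),plane(D,kd[0][0],.085))
B=([100,100,60],[125,255,255])
for c,im,box,n in((S,s,(105,235,205,330),"scene"),(D,d,(195,310,305,410),"side")):
    b=show("mat "+n,blobs(im,*B,box)); q=cv2.findContours(b[0][2].astype('u1'),0,2)[0][0]
    bx=cv2.approxPolyDP(q,8,True)[:,0]; P=np.array([plane(c,p,.003) for p in bx]); print(P.round(3).tolist(),P.mean(0))
t=show("trig side",blobs(d,[0,150,80],[6,255,255],(240,175,270,235)))
ys,xs=np.nonzero(t[0][2]); print("top",xs[ys==ys.min()],ys.min(),"bot",xs[ys==ys.max()],ys.max())
v=np.hstack([s[190:310,200:350],d[170:310,215:365][:120]]); cv2.imwrite("pics/c1.png",cv2.resize(v,None,fx=2.6,fy=2.6,interpolation=2)[:,:,::-1])
E
```

```text
knob scene [246.8 270.1] [243, 264, 9, 13, 94]
knob side [294.3 258.9] [290, 252, 9, 15, 116]
knob tri (array([ 0.61300168, -0.1160415 ,  0.08951785]), np.float64(0.0009324676129608757))
[ 0.6104905  -0.11461022  0.085     ] [ 0.61469428 -0.11184965  0.085     ]
mat scene [156.5 284.4] [113, 246, 88, 80, 3576]
[[0.357, -0.243, 0.003], [0.374, -0.418, 0.003], [0.549, -0.397, 0.003], [0.527, -0.225, 0.003]] [ 0.45193609 -0.32068167  0.003     ]
mat side [248.  361.1] [202, 318, 98, 89, 5518]
[[0.529, -0.223, 0.003], [0.354, -0.244, 0.003], [0.374, -0.417, 0.003], [0.55, -0.396, 0.003]] [ 0.45166941 -0.32007896  0.003     ]
trig side [255.9 195. ] [252, 183, 9, 27, 139]
top [256 257 258] 183 bot [254 256] 209
```

View pics/c1.png

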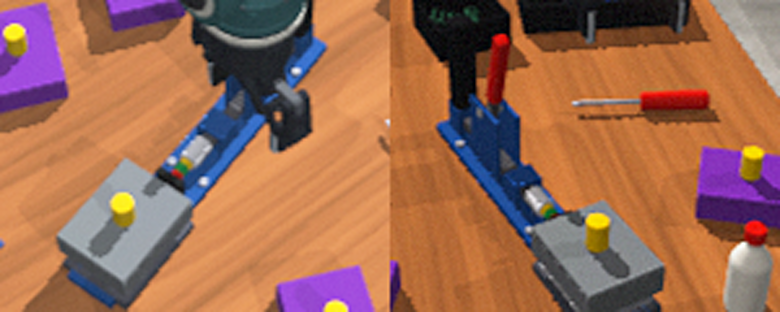

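```bash
python3 - <<'E'
from h import *
S,D=cam("scene"),cam("side")
s=cv2.imread("pics/scene0.png")[:,:,::-1].copy();d=cv2.imread("pics/side0.png")[:,:,::-1].copy()
tip=plane(D,(257,184),.203); print("tip",tip,"bottom",plane(D,(255,209),.12))
for c,im,box,n in((S,s,(215,245,280,310),"scene"),(D,d,(265,245,325,300),"side")):
    h=cv2.cvtColor(im,cv2.COLOR_RGB2HSV); x0,y0,x1,y1=box
    print(h[y0+8:y1:8,x0:x1:8,2].tolist() , h[y0+8:y1:8,x0:x1:8,1].tolist())
    m,b=blobs(im,[0,0,125],[180,60,255],box); print([x[1] for x in b[:3]])
    q=cv2.findContours(m,0,2)[0]; q=max(q,key=cv2.contourArea); q=cv2.convexHull(q)
    P=np.array([plane(c,p,.068)[:2] for p in q[:,0]]); print(np.array(P).mean(0),cv2.minAreaRect((P*1000).astype('f4')))
E
```

```text
tip [0.55597842 0.09011142 0.203     ] bottom [0.54752965 0.08551703 0.12      ]
[[196, 209, 211, 195, 180, 190, 165, 135, 121], [213, 213, 199, 163, 173, 157, 143, 103, 182], [204, 197, 177, 164, 253, 177, 174, 155, 226], [204, 181, 175, 155, 121, 174, 181, 127, 217], [209, 78, 176, 112, 172, 172, 85, 221, 211], [220, 116, 88, 104, 176, 86, 224, 227, 219], [200, 144, 118, 95, 79, 172, 226, 210, 213], [144, 147, 147, 133, 121, 221, 212, 193, 224]] [[154, 150, 151, 153, 26, 157, 172, 168, 179], [154, 152, 150, 9, 19, 21, 21, 178, 104], [154, 151, 61, 19, 225, 22, 19, 23, 150], [150, 152, 17, 18, 95, 21, 21, 28, 152], [154, 10, 19, 16, 21, 16, 15, 152, 153], [152, 149, 35, 17, 19, 9, 150, 152, 154], [150, 145, 119, 97, 23, 141, 149, 148, 151], [145, 149, 147, 138, 139, 151, 150, 160, 151]]
[[222, 251, 51, 48, 1015], [269, 245, 11, 9, 60]]
[ 0.61520473 -0.10918758] ((612.2945556640625, -114.74858093261719), (90.6109390258789, 114.56566619873047), 16.47049903869629)
[[145, 101, 135, 105, 252, 209, 189, 173], [97, 133, 148, 160, 120, 135, 187, 172], [170, 74, 131, 144, 76, 145, 133, 190], [169, 48, 71, 140, 144, 144, 60, 182], [180, 175, 46, 71, 51, 53, 76, 198], [164, 161, 177, 73, 95, 61, 84, 114]] [[200, 78, 8, 49, 241, 185, 177, 180], [113, 8, 10, 40, 255, 6, 180, 175], [180, 17, 8, 11, 7, 7, 8, 181], [180, 58, 11, 11, 9, 9, 13, 177], [181, 176, 61, 22, 15, 10, 3, 179], [179, 174, 182, 7, 19, 88, 188, 181]]
[[267, 247, 53, 37, 705], [267, 245, 10, 7, 40]]
[ 0.61940634 -0.11691857] ((609.9246215820312, -112.93976593017578), (95.4932632446289, 115.21511840820312), 16.338165283203125)
```

The crop confirms the grey lid on the blue clamp; its measured top, 91 × 115 mm, matches the given 90 × 116. Clamp +x lies along world (0.28, −0.96). Turning the jaws onto clamp y and moving above the knob.

Emit:
drive_tool([
  [0, 0, 0, 0, 0, -0.09, 85],
  [0, 0, 0, 0, 0, -0.09, 85],
  [-0.3, -0.3, 0.2, 0, 0, 0, 85],
  [-0.3, -0.3, 0.2, 0, 0, 0, 85],
  [-0.3, -0.3, 0.2, 0, 0, 0, 85],
  [-0.3, -0.3, 0.2, 0, 0, 0, 85],
  [-0.3, -0.3, 0.2, 0, 0, 0, 85],
  [-0.3, -0.3, 0.2, 0, 0, 0, 85],
  [0, 0, 0, 0, 0, 0, 85],
])

```text
time: 1.05
tcp_pos: [0.6116, -0.1152, 0.1658]
orientation: [-3.137, -0.002, 1.867]
ft_force: [0.2, 0.2, 0.0]
width: 0.995
```

```bash
python3 - <<'E'
from h import *
st=telemetry.observe(); W=cam("wrist",st); im=cams.camera("wrist"); cv2.imwrite("pics/w1.png",im[:,:,::-1])
print(st['tcp_pos'],st['orientation'],"expected px",proj(W,(.6123,-.1150,.102)))
m,b=blobs(im,[22,120,100],[35,255,255])
for x in b[:4]: print(x[0],x[1],plane(W,x[0],.09),plane(W,x[0],.102))
E
```

```text
[ 0.61160793 -0.11520583  0.16578594] [-3.13735725e+00 -2.14327481e-03  1.86726375e+00] expected px [284.85986904 227.3713431 ]
[282.9 220.7] [266, 199, 35, 44, 1201] [ 0.61078562 -0.1145469   0.09      ] [ 0.60968355 -0.11092389  0.102     ]
[285.5  72.6] [277, 68, 18, 10, 176] [ 0.58409395 -0.02194486  0.09      ] [ 0.58446154 -0.0234206   0.102     ]
[558.6 158.8] [557, 154, 3, 11, 15] [ 0.77294817 -0.01979063  0.09      ] [ 0.76291729 -0.02138499  0.102     ]
```

View pics/w1.png

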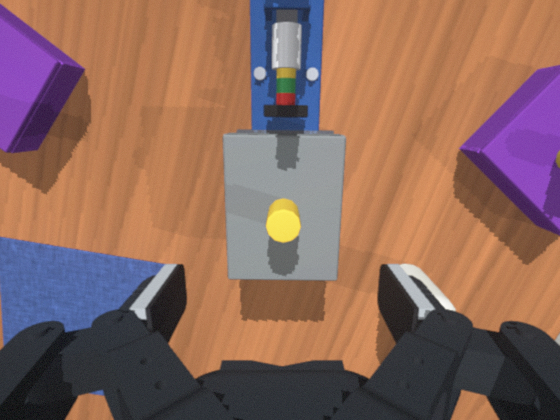

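The wrist picture shows the grey lid below and square to the jaws, with the knob at (283,221) on the axis; the yellow/green/red stem and pad are at (286,90). Descend, grip, lift.

Emit:
drive_tool([
  [0, 0, 0.5, 0, 0, 0, 85],
  [0, 0, 0.5, 0, 0, 0, 85],
  [0, 0, 0.5, 0, 0, 0, 85],
  [0, 0, 0.3, 0, 0, 0, 85],
  [0, 0, 0, 0, 0, 0, 10],
  [0, 0, 0, 0, 0, 0, 10],
  [0, 0, 0, 0, 0, 0, 10],
  [0, 0, 0, 0, 0, 0, 10],
  [0, 0, 0, 0, 0, 0, 10],
  [0, 0, 0, 0, 0, 0, 10],
  [0, 0, 0, 0, 0, 0, 10],
  [0, 0, 0, 0, 0, 0, 10],
])

```text
time: 2.3
tcp_pos: [0.6152, -0.1119, 0.082]
orientation: [3.14, 0.001, 1.869]
ft_force: [-2.6, -0.6, -2.5]
width: 0.257
```

Grip is near the knob's top; open and regrip about 7 mm lower.

Emit:
drive_tool([
  [0, 0, 0, 0, 0, 0, 45],
  [0, 0, 0, 0, 0, 0, 45],
  [0, 0, 0.07, 0, 0, 0, 45],
  [0, 0, 0.07, 0, 0, 0, 45],
  [0, 0, 0, 0, 0, 0, 45],
  [0, 0, 0, 0, 0, 0, 10],
  [0, 0, 0, 0, 0, 0, 10],
  [0, 0, 0, 0, 0, 0, 10],
  [0, 0, 0, 0, 0, 0, 10],
  [0, 0, 0, 0, 0, 0, 10],
])

```text
time: 3.3
tcp_pos: [0.6151, -0.1122, 0.0757]
orientation: [3.141, 0.002, 1.869]
ft_force: [-0.2, 0.6, 0.3]
width: 0.257
```

Emit:
drive_tool([
  [0, 0, -0.15, 0, 0, 0, 10],
  [0, 0, -0.3, 0, 0, 0, 10],
  [0, 0, -0.4, 0, 0, 0, 10],
  [0, 0, -0.5, 0, 0, 0, 10],
  [0, 0, -0.4, 0, 0, 0, 10],
  [0, 0, 0, 0, 0, 0, 10],
])

```text
time: 3.9
tcp_pos: [0.6153, -0.1119, 0.1713]
orientation: [3.139, 0.002, 1.869]
ft_force: [1.7, 0.2, -0.3]
width: 0.263
```

```bash
python3 - <<'E'
from h import *
a=cams.camera("side");b=cams.camera("wrist"); s=telemetry.observe(); print(s['tcp_pos'],s['ft_force'],s['width'])
W=cam("wrist",s)
v=np.hstack([a[150:330,190:400],b[0:420,140:420][::2,::2][:180]]); cv2.imwrite("pics/c2.png",cv2.resize(v,None,fx=2.2,fy=2.2)[:,:,::-1])
c=s['orientation'][2]; d=np.array([.4518,-.3204])-s['tcp_pos'][:2]; print("tool dx,dy/50mm",(d@[np.cos(c),np.sin(c)])/.05,(d@[np.sin(c),-np.cos(c)])/.05)
E
```

```text
[ 0.61443521 -0.11173192  0.16789898] [-0.06913259 -0.44409423 -0.65114599] 0.25949019197462053
tool dx,dy/50mm -3.033120248772512 -4.335575350077241
```

View pics/c2.png

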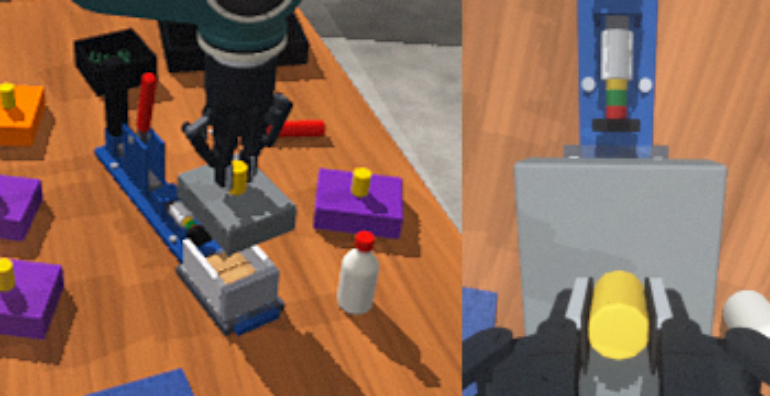

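The lid hangs level in the grip, clear of the nest, with the wooden block showing beneath. Carry it to the mat.

Emit:
drive_tool([
  [-0.1, -0.15, 0, 0, 0, 0, 10],
  [-0.21, -0.3, 0, 0, 0, 0, 10],
  [-0.21, -0.3, 0, 0, 0, 0, 10],
  [-0.21, -0.3, 0, 0, 0, 0, 10],
  [-0.21, -0.3, 0, 0, 0, 0, 10],
  [-0.21, -0.3, 0, 0, 0, 0, 10],
  [-0.21, -0.3, 0, 0, 0, 0, 10],
  [-0.21, -0.3, 0, 0, 0, 0, 10],
  [-0.21, -0.3, 0, 0, 0, 0, 10],
  [-0.21, -0.3, 0, 0, 0, 0, 10],
  [-0.21, -0.3, 0, 0, 0, 0, 10],
  [-0.21, -0.3, 0, 0, 0, 0, 10],
  [-0.21, -0.3, 0, 0, 0, 0, 10],
  [-0.21, -0.3, 0, 0, 0, 0, 10],
  [-0.2, -0.28, 0, 0, 0, 0, 10],
  [0, 0, 0, 0, 0, 0, 10],
])

```text
time: 5.6
tcp_pos: [0.4244, -0.3399, 0.1582]
orientation: [-3.128, -0.007, 1.859]
ft_force: [-0.3, -0.5, -0.3]
width: 0.264
```

Emit:
drive_tool([
  [0.1, 0.3, 0, 0, 0, 0, 10],
  [0.1, 0.3, 0, 0, 0, 0, 10],
  [0, 0, 0.4, 0, 0, 0, 10],
  [0, 0, 0.4, 0, 0, 0, 10],
  [0, 0, 0.4, 0, 0, 0, 10],
  [0, 0, 0.4, 0, 0, 0, 10],
  [0, 0, 0.2, 0, 0, 0, 10],
  [0, 0, 0, 0, 0, 0, 10],
  [0, 0, 0, 0, 0, 0, 10],
])

```text
time: 6.5
tcp_pos: [0.4556, -0.3142, 0.0647]
orientation: [-3.13, -0.008, 1.864]
ft_force: [1.4, -0.1, -0.8]
width: 0.259
```

Emit:
drive_tool([
  [-0.1, -0.05, 0.1, 0, 0, 0, 10],
  [0, 0, 0.1, 0, 0, 0, 10],
  [0, 0, 0.06, 0, 0, 0, 10],
  [0, 0, 0.06, 0, 0, 0, 10],
  [0, 0, 0, 0, 0, 0, 10],
  [0, 0, 0, 0, 0, 0, 10],
])

```text
time: 7.1
tcp_pos: [0.4555, -0.3209, 0.0501]
orientation: [-3.132, -0.005, 1.864]
ft_force: [0.3, 0.6, -1.1]
width: 0.262
```

Emit:
drive_tool([
  [0, 0, 0.04, 0, 0, 0, 10],
  [0, 0, 0.04, 0, 0, 0, 10],
  [0, 0, 0.03, 0, 0, 0, 10],
  [0, 0, 0, 0, 0, 0, 10],
])

```text
time: 7.5
tcp_pos: [0.4556, -0.3212, 0.0472]
orientation: [-3.133, -0.004, 1.864]
ft_force: [0.4, 0.5, -0.8]
width: 0.262
```

Emit:
drive_tool([
  [0, 0, 0.04, 0, 0, 0, 10],
  [0, 0, 0.03, 0, 0, 0, 10],
  [0, 0, 0, 0, 0, 0, 10],
])

```text
time: 7.8
tcp_pos: [0.4557, -0.3214, 0.0471]
orientation: [-3.133, -0.003, 1.864]
ft_force: [-0.3, 0.1, -1.5]
width: 0.261
```

Emit:
drive_tool([
  [0, 0, 0, 0, 0, 0, 50],
  [0, 0, 0, 0, 0, 0, 50],
  [0, 0, 0, 0, 0, 0, 50],
  [0, 0, 0, 0, 0, 0, 50],
  [0, 0, -0.3, 0, 0, 0, 50],
  [0, 0, -0.5, 0, 0, 0, 50],
  [0, 0, -0.8, 0, 0, 0, 50],
  [0, 0, -0.8, 0, 0, 0, 50],
  [0, 0, -0.8, 0, 0, 0, 50],
  [0, 0, -0.8, 0, 0, 0, 50],
  [0, 0, 0, 0, 0, 0, 50],
])

```text
time: 8.9
tcp_pos: [0.4565, -0.3207, 0.2599]
orientation: [-3.133, -0.003, 1.864]
ft_force: [0.5, 0.1, 0.0]
width: 0.587
```

```bash
python3 - <<'E'
from h import *
s=telemetry.observe(); print(s['tcp_pos'],s['orientation'])
S,D=cam("scene"),cam("side")
a=cams.camera("scene");d=cams.camera("side"); cv2.imwrite("pics/s2.png",a[:,:,::-1]);cv2.imwrite("pics/d2.png",d[:,:,::-1])
Y=([22,120,100],[35,255,255])
k1=blobs(a,*Y,(110,235,205,330))[1];k2=blobs(d,*Y,(195,290,305,410))[1]
print([x[:2] for x in k1],[x[:2] for x in k2])
if k1 and k2: print("lid knob",tri(S,k1[0][0],D,k2[0][0]))
# red trigger & side features
for n,im,c in(("scene",a,S),("side",d,D)):
    print(n,[(x[0],x[1]) for x in blobs(im,[0,150,80],[6,255,255],amin=20)[1]])
v=np.hstack([a[170:345,110:330],d[160:335,190:410]]); cv2.imwrite("pics/c3.png",cv2.resize(v,None,fx=1.8,fy=1.8)[:,:,::-1])
E
```

```text
[ 0.45654237 -0.32069037  0.25987795] [-3.13278924 -0.00319625  1.86354505]
[(array([152.3, 276.2]), [147, 270, 11, 13, 100])] [(array([250.5, 342.8]), [245, 334, 11, 18, 162])]
lid knob (array([ 0.45751707, -0.32378261,  0.06056804]), np.float64(0.0009324603434722294))
scene [(array([374.2, 272.2]), [363, 258, 23, 29, 275]), (array([283.6,   8.8]), [270, 0, 29, 19, 213]), (array([177.2, 410.4]), [163, 398, 28, 22, 195]), (array([294.8, 200.3]), [290, 192, 10, 19, 114]), (array([190.6,  54.8]), [184, 43, 13, 24, 110]), (array([243.9,  68.3]), [236, 62, 17, 13, 91]), (array([262.7, 320.2]), [259, 316, 8, 10, 64]), (array([243.2,  56.1]), [236, 52, 15, 9, 21])]
side [(array([ 22.6, 132. ]), [0, 124, 47, 27, 473]), (array([416.2, 371.6]), [402, 362, 25, 24, 250]), (array([324. , 207.8]), [311, 204, 27, 9, 171]), (array([  7.4, 210.3]), [0, 203, 20, 18, 134]), (array([355.1, 259.6]), [351, 256, 10, 9, 68])]
```

View pics/c3.png

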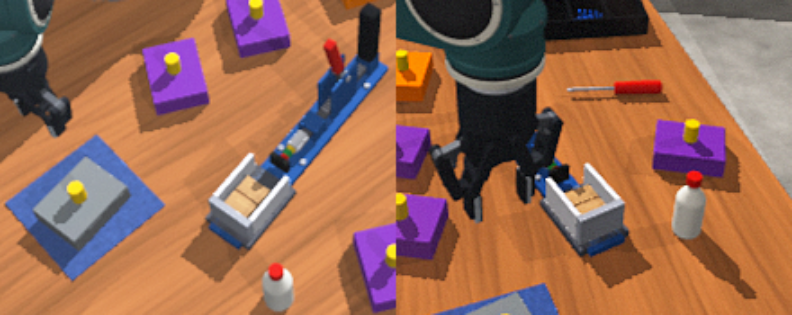

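The lid lies centred on the mat, knob at (0.458, −0.324, 0.061), and the block is visible in the nest. Now locating the trigger.

```bash
python3 - <<'E'
from h import *
S,D=cam("scene"),cam("side")
s=cv2.imread("pics/s2.png")[:,:,::-1].copy();d=cv2.imread("pics/side0.png")[:,:,::-1].copy()
A=blobs(s,[0,140,70],[7,255,255],(280,185,305,225))[1][0];B=blobs(d,[0,140,70],[7,255,255],(240,175,270,235))[1][0]
print("cen",tri(S,A[0],D,B[0]))
for X in((A,S),(B,D)):
    ys,xs=np.nonzero(X[0][2]); p=np.c_[xs,ys].astype('f4'); print(cv2.minAreaRect(p)); 
u=np.array([np.cos(1.864),np.sin(1.864)]); # clamp -x
# nest wall-based check: lid centre ~ clamp x ; trigger grip predicted from lid
L=np.array([.6125,-.115]); print("line offset of blade from lid centre: along,across",[(tri(S,A[0],D,B[0])[0][:2]-L)@u,(tri(S,A[0],D,B[0])[0][:2]-L)@[u[1],-u[0]]])
G=plane(S,A[0],.175); print(G, plane(D,B[0],.165),plane(D,B[0],.175))
E
```

```text
cen (array([0.55202151, 0.09321492, 0.16394349]), np.float64(0.0007672162722380776))
((294.85003662109375, 200.55001831054688), (19.922346115112305, 6.957010269165039), 71.56504821777344)
((255.6075439453125, 195.92642211914062), (7.678689002990723, 26.29183006286621), 10.61965560913086)
line offset of blade from lid centre: along,across [np.float64(0.2168084377516636), np.float64(0.0022809671973586312)]
[0.55775902 0.0886505  0.175     ] [0.55192735 0.09112327 0.165     ] [0.54925837 0.07626432 0.175     ]
```

Emit:
drive_tool([
  [0.2, 0.12, 0, 0, 0, 0, 60],
  [0.4, 0.24, 0, 0, 0, 0, 60],
  [0.4, 0.24, 0, 0, 0, 0, 60],
  [0.4, 0.24, 0, 0, 0, 0, 60],
  [0.4, 0.24, 0, 0, 0, 0, 60],
  [0.4, 0.24, 0, 0, 0, 0, 60],
  [0.4, 0.24, 0, 0, 0, 0, 60],
  [0.4, 0.24, 0, 0, 0, 0, 60],
  [0.4, 0.24, 0, 0, 0, 0, 60],
  [0.4, 0.24, 0, 0, 0, 0, 60],
  [0.4, 0.24, 0, 0, 0, 0, 60],
  [0.4, 0.24, 0, 0, 0, 0, 60],
  [0.4, 0.24, 0, 0, 0, 0, 60],
  [0.4, 0.24, 0, 0, 0, 0, 60],
  [0.2, 0.12, 0, 0, 0, 0, 60],
  [0, 0, 0, 0, 0, 0, 60],
])

```text
time: 10.6
tcp_pos: [0.5308, 0.0209, 0.2365]
orientation: [-3.105, -0.026, 1.864]
ft_force: [-0.7, -1.2, -0.8]
width: 0.704
```

Emit:
drive_tool([
  [0.2, 0.2, -0.06, 0, 0.05, 0, 60],
  [0.2, 0.2, -0.06, 0, 0.05, 0, 60],
  [0.2, 0.2, -0.06, 0, 0.05, 0, 60],
  [0.1, 0.1, 0, 0, 0, 0, 60],
  [0, 0, 0, 0, 0, 0, 60],
])

```text
time: 11.1
tcp_pos: [0.5541, 0.0625, 0.2469]
orientation: [-3.1, -0.268, 1.854]
ft_force: [-0.4, 0.8, 0.2]
width: 0.703
```

```bash
cat > go.py <<'E'
from h import *
Y0=1.858  # yaw of clamp -x
u=np.array([np.cos(Y0),np.sin(Y0),0]); v=np.array([u[1],-u[0],0]); e=np.array([0,0,1.])
G0=np.array([.5537,.0875,.187]); PIV=G0-.1*(np.cos(.25)*e-np.sin(.25)*u)
def pose(q,off,back=0):   # TCP at trigger angle q, TCP off metres beyond grip pt toward pivot
    a=.25-q; z=np.sin(a)*u-np.cos(a)*e; x=np.cross(v,z)
    return PIV-.1*z+z*(off-back),np.c_[x,v,z]
def cmd(T,st=None):
    st=st or telemetry.observe(); Rc=R.from_euler('xyz',st['orientation']).as_matrix()
    dp=Rc.T@(T[0]-st['tcp_pos'])/.05; dr=R.from_matrix(Rc.T@T[1]).as_rotvec()/(np.pi/2)
    print("tcp",st['tcp_pos'].round(4),"shift",dp.round(3),"turn",dr.round(3)); return dp,dr
E
python3 - <<'E'
from go import *
cmd(pose(0,.016,.08)); cmd(pose(0,.016))
s=telemetry.observe(); W=cam("wrist",s); im=cams.camera("wrist"); cv2.imwrite("pics/w2.png",im[:,:,::-1])
print("exp tip px",proj(W,PIV+.117*(np.cos(.25)*e-np.sin(.25)*u)),"grip",proj(W,G0),"pivot",proj(W,PIV))
print([x[:2] for x in blobs(im,[0,140,70],[7,255,255],amin=40)[1]])
E
```

```text
tcp [0.5541 0.0625 0.2469] shift [ 0.171  0.134 -0.002] turn [-0.025 -0.011 -0.003]
tcp [0.5541 0.0625 0.2469] shift [0.142 0.198 1.597] turn [-0.025 -0.011 -0.003]
exp tip px [297.51590426 223.91630345] grip [297.33657623 216.31160932] pivot [296.66415937 187.79668958]
[(array([523.4, 194.9]), [482, 170, 78, 51, 1836]), (array([295.7, 209. ]), [285, 182, 23, 53, 1055]), (array([294.2, 326.1]), [288, 322, 14, 9, 93])]
```

View pics/w2.png

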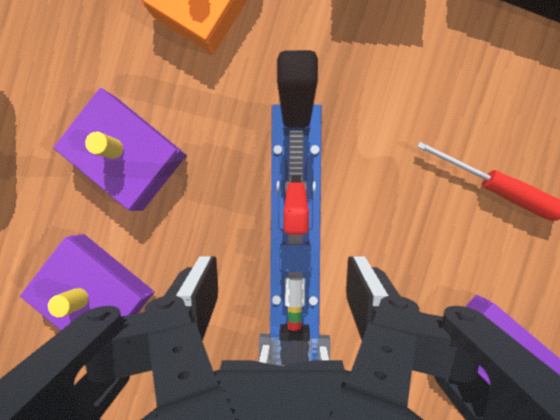

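The wrist view shows the trigger between the open jaws; its top face is centred near (296,222), against a predicted (297.5,224). Go down on it and grip.

Emit:
drive_tool([
  [0.15, 0.12, 0, -0.025, -0.01, 0, 60],
  [0, 0, 0.3, 0, 0, 0, 60],
  [0, 0, 0.4, 0, 0, 0, 60],
  [0, 0, 0.4, 0, 0, 0, 60],
  [0, 0, 0.3, 0, 0, 0, 60],
  [0, 0, 0, 0, 0, 0, 60],
])

```text
time: 11.75
tcp_pos: [0.5493, 0.0867, 0.1747]
orientation: [-3.137, -0.244, 1.856]
ft_force: [-0.2, -0.4, -0.1]
width: 0.701
```

```bash
python3 - <<'E'
from go import *
cmd(pose(0,.016))
E
```

```text
tcp [0.5493 0.0867 0.1747] shift [0.052 0.088 0.078] turn [-0.003  0.004 -0.001]
```

Emit:
drive_tool([
  [0.05, 0.07, 0.08, 0, 0, 0, 60],
  [0, 0, 0, 0, 0, 0, 60],
  [0, 0, 0, 0, 0, 0, 5],
  [0, 0, 0, 0, 0, 0, 5],
  [0, 0, 0, 0, 0, 0, 5],
  [0, 0, 0, 0, 0, 0, 5],
  [0, 0, 0, 0, 0, 0, 5],
  [0, 0, 0, 0, 0, 0, 5],
  [0, 0, 0, 0, 0, 0, 5],
  [0, 0, 0, 0, 0, 0, 5],
])

```text
time: 12.75
tcp_pos: [0.5527, 0.0908, 0.1732]
orientation: [-3.139, -0.243, 1.856]
ft_force: [0.0, 0.7, -1.1]
width: 0.176
```

```bash
python3 - <<'E'
from go import *
cmd(pose(0,.016)); s=telemetry.observe();print(s['ft_force'],s['moment'],s['width'],s['time'])
s=telemetry.observe(); W=cam("wrist",s); im=cams.camera("wrist"); cv2.imwrite("pics/w3.png",im[:,:,::-1])
q=cv2.imread("pics/d2.png")
E
```

```text
tcp [0.5527 0.0908 0.1732] shift [0.002 0.001 0.036] turn [-0.001  0.005 -0.001]
[ 0.03478085  0.67750155 -1.14083712] [-0.01941736 -0.16102032 -0.01256525] 0.17581444997837112 12.75
```

View pics/w3.png

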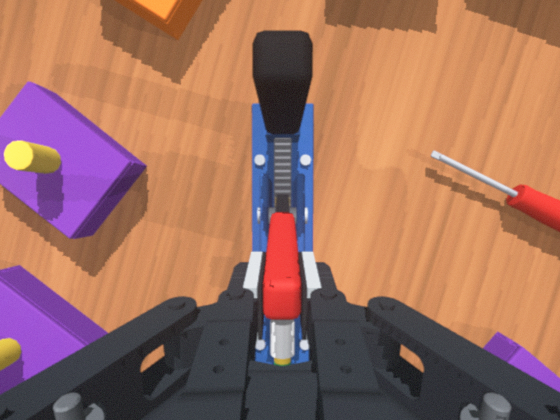

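Blade firmly between the pads (width 0.176 ≈ 16 mm). First pull along the arc.

Emit:
drive_tool([
  [0.13, 0, 0.005, 0, -0.05, 0, 5],
  [0.14, 0, 0.005, 0, -0.05, 0, 5],
  [0.14, 0, 0.005, 0, -0.05, 0, 5],
  [0.14, 0, 0.005, 0, -0.05, 0, 5],
  [0.14, 0, 0.005, 0, -0.05, 0, 5],
  [0, 0, 0, 0, 0, 0, 5],
])

```text
time: 13.4
tcp_pos: [0.5429, 0.1241, 0.1753]
orientation: [-3.141, 0.163, 1.855]
ft_force: [4.5, -5.6, -3.3]
width: 0.174
```

```bash
cat >> go.py <<'E'
def q_now(st):
    Rc=R.from_euler('xyz',st['orientation']).as_matrix(); z=Rc[:,2]
    d=st['tcp_pos']-PIV; return .25+np.arctan2(d@u,d[2]), .25-np.arctan2(z@u,-z[2]), np.hypot(d@u,d[2])
E
cat > chk.py <<'E'
from go import *
s=telemetry.observe(); q=q_now(s); print("t",s['time'],"q by pos",round(q[0],3),"by tilt",round(q[1],3),"rad",round(q[2],4),"F",s['ft_force'].round(1),"M",s['moment'].round(2),"w",round(s['width'],3))
print("F along clamp -x",round(float(s['ft_force']@u),2))
S=cam("scene"); im=cams.camera("scene"); cv2.imwrite(f"pics/s_{s['time']:.2f}.png",im[:,:,::-1])
# rectify the clamp strip at stem height .034 : 1 px = 0.25 mm, clamp x -20..180, y -40..40
O=PIV-np.array([0,0,PIV[2]])-.110*u
pt=lambda x,y:proj(S,O-u*x+v*y+e*.034)
src=np.float32([pt(-.02,-.03),pt(.18,-.03),pt(.18,.03),pt(-.02,.03)]); dst=np.float32([[0,0],[800,0],[800,240],[0,240]])
w=cv2.warpPerspective(im,cv2.getPerspectiveTransform(src,dst),(800,240),flags=cv2.INTER_CUBIC); cv2.imwrite("pics/strip.png",w[:,:,::-1])
h=cv2.cvtColor(w,cv2.COLOR_RGB2HSV)
for n,lo,hi in(("yel",[20,90,70],[34,255,255]),("grn",[40,70,40],[85,255,255]),("red",[0,150,60],[6,255,255])):
    m=cv2.inRange(h,np.array(lo),np.array(hi)); m[:60]=0;m[180:]=0; k=np.nonzero((m>0).sum(0)>8)[0]
    if len(k): print(n,"clamp x %.1f..%.1f"%(k.min()/4-20,k.max()/4-20),"n",len(k)/4)
E
python3 chk.py
```

```text
t 13.4 q by pos 0.406 by tilt 0.413 rad 0.0862 F [ 4.5 -5.6 -3.3] M [-0.81 -0.55 -0.01] w 0.174
F along clamp -x -6.65
yel clamp x 25.0..44.2 n 10.5
grn clamp x 32.8..43.5 n 11.0
red clamp x 44.2..51.2 n 7.25
```

View pics/strip.png

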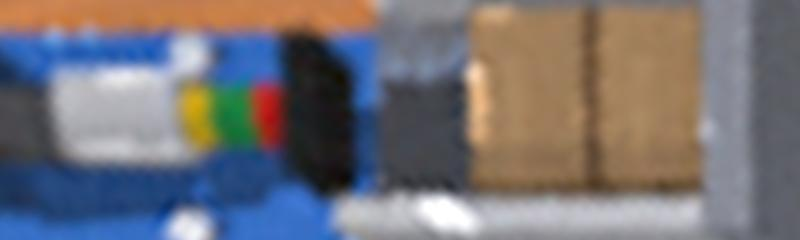

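The strip shows the sleeve mouth at x≈25, yellow/green/red bands to 51, then the pad, with the block still well ahead. So ram ≈ 10 mm after the first stroke. Repeating.

Emit:
drive_tool([
  [-0.14, 0, 0.005, 0, 0.05, 0, 5],
  [-0.14, 0, 0.005, 0, 0.05, 0, 5],
  [-0.14, 0, 0.005, 0, 0.05, 0, 5],
  [-0.14, 0, 0.005, 0, 0.05, 0, 5],
  [-0.12, 0, 0.005, 0, 0.045, 0, 5],
  [0, 0, 0, 0, 0, 0, 5],
  [0.13, 0, 0.005, 0, -0.05, 0, 5],
  [0.14, 0, 0.005, 0, -0.05, 0, 5],
  [0.14, 0, 0.005, 0, -0.05, 0, 5],
  [0.14, 0, 0.005, 0, -0.05, 0, 5],
  [0.14, 0, 0.005, 0, -0.05, 0, 5],
  [0, 0, 0, 0, 0, 0, 5],
])

```text
time: 14.65
tcp_pos: [0.5442, 0.1198, 0.1759]
orientation: [3.138, 0.127, 1.847]
ft_force: [3.0, -2.6, -4.9]
width: 0.176
```

```bash
python3 chk.py
```

```text
t 14.65 q by pos 0.353 by tilt 0.377 rad 0.0862 F [ 3.  -2.6 -4.9] M [-0.14 -0.2   0.27] w 0.176
F along clamp -x -3.34
yel clamp x 35.2..53.2 n 9.5
grn clamp x 43.0..53.8 n 11.0
red clamp x 54.5..61.0 n 6.75
```

Emit:
drive_tool([
  [-0.13, 0, 0.005, 0, 0.05, 0, 5],
  [-0.13, 0, 0.005, 0, 0.05, 0, 5],
  [-0.13, 0, 0.005, 0, 0.05, 0, 5],
  [-0.12, 0, 0.005, 0, 0.05, 0, 5],
  [0, 0, 0, 0, 0, 0, 5],
  [0.15, 0, 0.005, 0, -0.055, 0, 5],
  [0.15, 0, 0.005, 0, -0.055, 0, 5],
  [0.15, 0, 0.005, 0, -0.05, 0, 5],
  [0.15, 0, 0.005, 0, -0.05, 0, 5],
  [0.15, 0, 0.005, 0, -0.05, 0, 5],
  [0, 0, 0, 0, 0, 0, 5],
])

```text
time: 15.8
tcp_pos: [0.5441, 0.1204, 0.1759]
orientation: [3.134, 0.183, 1.833]
ft_force: [2.0, -0.7, -6.2]
width: 0.178
```

```bash
python3 chk.py; python3 -c "
from go import *
cmd(pose(.42,.014));cmd(pose(.03,.014))"
```

```text
t 15.8 q by pos 0.36 by tilt 0.433 rad 0.0863 F [ 2.  -0.7 -6.2] M [ 0.25 -0.01  0.57] w 0.178
F along clamp -x -1.21
yel clamp x 48.0..66.2 n 10.5
grn clamp x 55.5..67.2 n 12.0
red clamp x 67.2..74.0 n 7.0
tcp [0.5443 0.1199 0.1759] shift [ 0.114 -0.007 -0.   ] turn [ 0.002  0.007 -0.016]
tcp [0.5443 0.1199 0.1759] shift [-0.538  0.009  0.136] turn [ 0.005  0.255 -0.015]
```

Emit:
drive_tool([
  [-0.13, 0, 0.005, 0, 0.05, -0.008, 5],
  [-0.13, 0, 0.005, 0, 0.05, -0.008, 5],
  [-0.13, 0, 0.005, 0, 0.05, 0, 5],
  [-0.12, 0, 0.005, 0, 0.05, 0, 5],
  [-0.05, 0, 0, 0, 0.04, 0, 5],
  [0, 0, 0, 0, 0, 0, 5],
  [0.15, 0, 0.005, 0, -0.05, 0, 5],
  [0.15, 0, 0.005, 0, -0.05, 0, 5],
  [0.15, 0, 0.005, 0, -0.05, 0, 5],
  [0.15, 0, 0.005, 0, -0.05, 0, 5],
  [0.15, 0, 0.005, 0, -0.05, 0, 5],
  [0, 0, 0, 0, 0, 0, 5],
])

```text
time: 17.05
tcp_pos: [0.5451, 0.1169, 0.1762]
orientation: [3.131, 0.149, 1.838]
ft_force: [1.3, 1.1, -4.6]
width: 0.175
```

```bash
python3 chk.py; python3 -c "
from go import *
cmd(pose(.42,.014));cmd(pose(.03,.014))"
```

```text
t 17.05 q by pos 0.319 by tilt 0.399 rad 0.0863 F [ 1.3  1.1 -4.6] M [0.46 0.38 0.61] w 0.175
F along clamp -x 0.64
yel clamp x 59.0..109.0 n 11.75
grn clamp x 66.5..77.5 n 11.25
red clamp x 78.2..84.5 n 6.5
tcp [0.5453 0.1165 0.1762] shift [ 0.185 -0.007 -0.001] turn [ 0.005 -0.014 -0.013]
tcp [0.5453 0.1165 0.1762] shift [-0.472  0.005  0.114] turn [ 0.007  0.234 -0.012]
```

Emit:
drive_tool([
  [-0.13, 0, 0.005, 0, 0.05, -0.007, 5],
  [-0.13, 0, 0.005, 0, 0.05, -0.007, 5],
  [-0.12, 0, 0.005, 0, 0.05, 0, 5],
  [-0.09, 0, 0.005, 0, 0.05, 0, 5],
  [0, 0, 0, 0, 0.03, 0, 5],
  [0, 0, 0, 0, 0, 0, 5],
  [0.15, 0, 0.005, 0, -0.05, 0, 5],
  [0.15, 0, 0.005, 0, -0.05, 0, 5],
  [0.15, 0, 0.005, 0, -0.05, 0, 5],
  [0.15, 0, 0.005, 0, -0.05, 0, 5],
  [0.15, 0, 0.005, 0, -0.05, 0, 5],
  [0, 0, 0, 0, 0, 0, 5],
])

```text
time: 18.3
tcp_pos: [0.5455, 0.116, 0.1763]
orientation: [3.127, 0.135, 1.837]
ft_force: [0.3, 1.4, -4.5]
width: 0.174
```

```bash
python3 chk.py; python3 -c "
from go import *
cmd(pose(.42,.014));cmd(pose(.03,.014))"
```

```text
t 18.3 q by pos 0.307 by tilt 0.385 rad 0.0863 F [ 0.3  1.4 -4.5] M [0.73 0.68 0.56] w 0.174
F along clamp -x 1.25
yel clamp x 70.0..110.8 n 8.75
grn clamp x 73.0..84.0 n 11.25
red clamp x 84.8..91.2 n 6.75
tcp [0.5456 0.1156 0.1763] shift [ 0.202 -0.008  0.001] turn [ 0.007 -0.023 -0.013]
tcp [0.5456 0.1156 0.1763] shift [-0.456  0.004  0.106] turn [ 0.01   0.225 -0.012]
```

Pad has met the block: the sleeve mouth is at 70 and the green/red boundary at 84.4, so the spring is in ≈ 4.4 mm. One more stroke, in two halves.

Emit:
drive_tool([
  [-0.13, 0, 0.005, 0, 0.05, -0.007, 5],
  [-0.13, 0, 0.005, 0, 0.05, -0.007, 5],
  [-0.12, 0, 0.005, 0, 0.05, 0, 5],
  [-0.08, 0, 0.005, 0, 0.05, 0, 5],
  [0, 0, 0, 0, 0.02, 0, 5],
  [0, 0, 0, 0, 0, 0, 5],
  [0.15, 0, 0.005, 0, -0.05, 0, 5],
  [0.15, 0, 0.005, 0, -0.05, 0, 5],
  [0.15, 0, 0.005, 0, -0.05, 0, 5],
  [0, 0, 0, 0, 0, 0, 5],
])

```text
time: 19.35
tcp_pos: [0.5492, 0.1034, 0.1759]
orientation: [3.123, -0.021, 1.843]
ft_force: [1.7, 2.2, -6.0]
width: 0.183
```

```bash
python3 chk.py; python3 -c "
from go import *
cmd(pose(.42,.014));cmd(pose(.03,.014))"
```

```text
t 19.35 q by pos 0.154 by tilt 0.229 rad 0.0862 F [ 1.7  2.2 -6. ] M [0.61 0.8  0.41] w 0.183
F along clamp -x 1.67
yel clamp x 70.2..111.8 n 8.25
grn clamp x 72.5..84.0 n 11.75
red clamp x 84.8..92.0 n 7.5
tcp [0.5493 0.103  0.1758] shift [ 0.464 -0.012  0.03 ] turn [ 0.011 -0.123 -0.011]
tcp [0.5493 0.103  0.1758] shift [-0.203 -0.002  0.031] turn [ 0.013  0.125 -0.009]
```

Emit:
drive_tool([
  [0.16, 0, 0.005, 0, -0.045, 0, 5],
  [0.16, 0, 0.005, 0, -0.045, 0, 5],
  [0, 0, 0, 0, 0, 0, 5],
])

```text
time: 19.7
tcp_pos: [0.5462, 0.114, 0.1764]
orientation: [3.124, 0.115, 1.834]
ft_force: [-0.6, 0.7, -4.1]
width: 0.175
```

```bash
python3 chk.py; python3 -c "
from go import *
cmd(pose(.42,.014))"
```

```text
t 19.7 q by pos 0.282 by tilt 0.366 rad 0.0863 F [-0.6  0.7 -4.1] M [0.34 1.01 0.61] w 0.175
F along clamp -x 0.86
yel clamp x 83.2..110.5 n 4.0
grn clamp x 75.5..84.0 n 8.75
red clamp x 85.2..91.0 n 6.0
tcp [0.5463 0.1136 0.1764] shift [ 0.244 -0.012  0.002] turn [ 0.009 -0.036 -0.015]
```

Sleeve mouth is now in green (spring ≈ 9.5 mm). A little more towards the middle.

Emit:
drive_tool([
  [0.12, 0, 0.003, 0, -0.03, 0, 5],
  [0, 0, 0, 0, 0, 0, 5],
  [0, 0, 0, 0, 0, 0, 5],
])

```text
time: 20.05
tcp_pos: [0.5455, 0.1163, 0.1763]
orientation: [3.125, 0.152, 1.83]
ft_force: [-2.9, 1.4, 1.7]
width: 0.176
```

```bash
python3 chk.py; cp pics/strip.png pics/strip2.png; python3 - <<'E'
from h import *
a=cams.camera("wrist"); b=cams.camera("scene")
k=blobs(b,[22,120,100],[35,255,255],(110,235,205,330))[1][0][0]; print("lid knob px",k,"was 152.3 276.2")
s=cv2.imread("pics/strip2.png"); v=np.vstack([s,np.hstack([a[:, :,::-1][60:420],b[110:350,90:450][:,:,::-1][:240].repeat(1,0) if 0 else cv2.resize(b[190:350,100:207][:,:,::-1],(240,360))])])
cv2.imwrite("pics/fin.png",v)
E
```

```text
t 20.05 q by pos 0.31 by tilt 0.403 rad 0.0863 F [-2.9  1.4  1.7] M [0.83 1.2  0.36] w 0.176
F along clamp -x 2.15
yel clamp x 83.2..109.2 n 2.5
grn clamp x 76.8..84.0 n 7.5
red clamp x 85.0..91.0 n 6.25
lid knob px [152.4 276.6] was 152.3 276.2
```

View pics/fin.png

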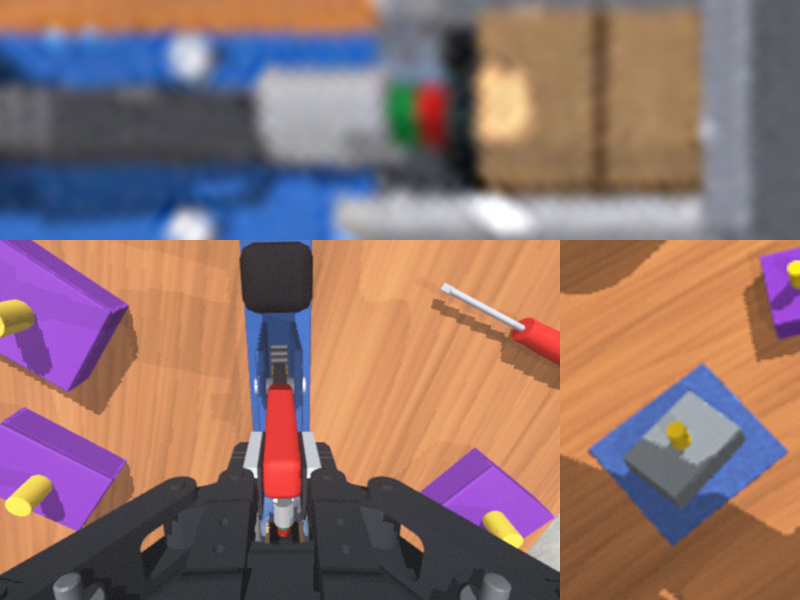

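The mouth stands mid-green (spring ≈ 11 mm). The block stayed put while the spring went in, so it is against the wall. The trigger is gripped at about 0.3–0.4 rad, and the lid on the mat has not moved. Handing in.

```bash
python3 -c "
from station import workorder
print(workorder.close_job())"
```

```text
the job is handed in; nothing more can be done
None
```

I lifted the grey lid off the nest and set it down on the mat. I then pumped the trigger in six strokes and handed the job in at about 20 s, still holding the last one. No verdict is reported on hand-in.

**Last checks:**
- **Pressure:** the sleeve mouth is in the green band, with the pad pushed in about 11 mm, read from the scene image to about 1 mm.
- **Block:** it shifted about 2.5 mm and then stayed put while the spring went in, so I take it to be home. I did not measure its gap to the end wall directly.
- **Lid:** it lies flat and let go about 7 mm from the mat's centre, and it had not moved at the final look.
- **Trigger:** the jaws still hold the blade (opening about 15 mm on the 16 mm blade).

**What disagreed:**
- The trigger angle read 0.31 rad from the hand's position and 0.40 rad from its tilt, because the blade slipped slightly in the pads. Both are well above 0.03.
- My estimate of the pad's absolute position was about 4 mm short of what contact implied, so I judged the end point by the stem bands.
- The wrist force along the pull had drifted and changed sign over the strokes, so I did not use it.

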